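# Take an insert sleeve from the slide-jaw clamp and hold it down in the seat gauge

## Robot

A 6-joint arm with a two-finger parallel gripper is mounted at the origin on a cart in front of the work surface, level with it; the furniture and walls round the work are solid. World frame = base frame: x ahead of the robot, y to its left, z up, the work surface at z = 0. Lengths are in m, angles in rad, forces in N, time in s.
With the tool pointing down it reaches from about 0.25 to 0.775 m from the base axis. Payload 8.9 kg.
Tool frame: the origin (TCP) lies midway between the tips of the shut fingers; the grasp point (between the pads) lies 19 mm behind it; z points along the fingers, y is the line along which they close (so a half turn about z gives the same grasp; the last joint's range is limited). The gripper opens to 85 mm and grips with 20 to 120 N. Pads are 22 mm wide; open, the fingers measure 114 mm over their backs; the gripper's body (76 mm by 85 mm) begins 54 mm behind the grasp point. The pads swing forward as they close: fully open they stand 13 mm farther back than shut.
Start: joints at [-1.448, 0.291, -0.153, 1.127, 0, 1.431], TCP at [0.136, -0.507, 0.231] pointing down, gripper open.
Joint ranges: [-2.52, 2.52], [-0.91, 1.74], [-1.3, 1.37], [-1.96, 2.02], [-1.52, 1.47], [-3.14, 3.14]. Speed limits (rad/s): [2.22, 2.22, 2.79, 3.14, 3.14, 3.14].

## Interface

Orientations are given as [roll, pitch, yaw] about the fixed x, y, z axes, in that order (R = Rz(yaw) Ry(pitch) Rx(roll)).
In Python, from station import bot gives the robot as it stands. Calls block until the motion is done:
- bot.move_ptp(position, orientation): joint-space move of the TCP to a pose.
- bot.line_to(position, velocity=0.15, frame=None): straight line of the TCP; frame=None keeps the orientation; velocity is the mean speed in m/s.
- bot.move_j(angles): joint-space move.
- bot.open_gripper() and bot.close(squeeze=None): open the fingers fully, or close them until they stop; squeeze is the grip in N (None keeps the last).
- bot.pause(seconds).
- bot.solve_ik(position, orientation): joint angles nearest the present ones, or None.
- bot.get_state(): the state.
- bot.read_camera(name): name is "side" or "top"; returns (picture, depth): 400x640x3 uint8, red, green, blue; 400x640 float32, m along the optical axis (not along the pixel's ray), 0 where there is no reading.
- bot.camera_model(name): a dict with "fx", "fy", "cx", "cy" (pixels), "rvec" (rotation vector, rad) and "tvec" (3), from world to camera coordinates, as OpenCV has them. Camera axes: x right, y down, z forward; pixel columns grow to the right and rows downward; lengths in m; the calibration is good to about 2 mm. A picture is of the moment at which its call begins. camera_model takes no time and is no camera call.
A pose or a line that the arm cannot do raises bot.MotionError and nothing moves.
- bot.close_job(): hands the job in; it is judged then, once.
The state is a dict: "t": time; "joint_pos": joint angles; "dq": joint speeds; "joint_torque": joint torques, N m; "tcp_pos": TCP position; "orientation": TCP orientation; "contact_force": force on the tool from outside, world axes, zero at the start; "wrist_torque": the same for the moment, N m; "grip_width": finger opening in m; "finger_force": force on a finger pad.
Only numpy, scipy, OpenCV 4.12 (cv2) and the standard library are available. Lean on these libraries where they do the work, as an engineer would, in place of code of your own. Each camera call takes 0.05 s, during which the arm holds its last target. There are 200 camera calls.

## Task

The short insert sleeve is still held in the quick-release clamp: pull the clamp's sliding jaw right back (it stays where you leave it), lift the sleeve out and lower it, upright as it stands, into the bore of the seat gauge. Press it down against the gauge's sprung spindle until it bottoms firmly on the hard seat, without forcing it, and finish while holding it down there for the dial to be read, since the spring lifts it as soon as you let go. Leave the two long sleeves and the steel cup where they stand.

Things in the scene. Friction and masses are not known exactly. Their poses are not given: they have to be found in the camera images.
- clamp: quick-release slide-jaw clamp, fixed to the desk. Origin on the desk under the axis of the sleeve that it holds; z up. Base plate 84 mm along x, from y = -133 to +53 mm, 12 mm thick. The fixed jaw with a vee stands on the +y side of the sleeve (52 mm high), the sliding jaw on the -y side (48 mm high); it opens towards the clamp's own -y.
- jaw (a joint): travel of the sliding jaw in m along the clamp's own -y: 0 = closed on the sleeve, 0.020 = fully open (end stop). A spring presses it on the sleeve with about 5 N and its slide is stiff (9 N of friction), so about 14 N of pull opens it, and it stays where it is left (it creeps back by 1 to 3 mm at most).
- jaw_knob (a point): the black round knob on the sliding jaw, to be pinched from above or pushed. The point is on its upright axis, 60 mm above the desk; the knob is 18 mm across from 51 to 70 mm above the desk, its top at 73 mm. With the jaw closed it stands 76 mm from the sleeve's axis, towards the clamp's own -y. Axes as the clamp's.
- sleeve: the short insert sleeve: a round metal cylinder 28 mm in diameter, 85 mm long, about 0.25 kg, standing in the clamp with its foot 12 mm above the desk, so that its upper 45 mm stand clear of the jaws. Origin at the centre of its foot, z along its axis to the top (the end with the collar line and the small holes).
- sleeve_mid (a point): the centre of the short sleeve, 42.5 mm above its foot, on its axis; axes as the sleeve's.
- gauge: seat gauge, fixed to the desk: a steel block 70 x 70 mm, top 62 mm above the desk, with an upright bore in the middle and a round dial on its -x side (reaches to x = -95 mm, up to 66 mm above the desk). Origin on the desk under the bore's axis; z up.
- bore_mouth (a point): centre of the bore's mouth, in the top face of the gauge block, 62 mm above the desk. The bore is 30 mm in diameter with a 4 mm chamfer and 32 mm deep down to the hard seat, so a sleeve that is fully home stands 53 mm out of the block.
- seat: the hard seat: a steel ring, 30 mm outside and 16 mm inside, at the bottom of the bore; origin at the centre of its underside, its upper face 4 mm above that, 30 mm above the desk and 32 mm below the bore's mouth.
- spindle (a joint): travel in m of the sprung spindle (14 mm thick, upright, in the middle of the bore): 0 = up, its tip 14 mm above the seat; 0.014 = pressed level with the seat, where the sleeve meets the seat. The spring needs about 4 N at 0 and 11 N at 0.014, so a push of some 15 to 30 N in all keeps the sleeve firmly on the seat. The dial's needle follows it and points straight up the dial face at 0.014.
- long_sleeve_1: bystander: a loose long insert sleeve of grey metal, 33 mm in diameter, 120 mm tall, standing; origin at the centre of its foot.
- long_sleeve_2: bystander: a loose long insert sleeve of brass, 33 mm in diameter, 120 mm tall, standing; origin at the centre of its foot.
- cup: bystander: a loose steel cup, 68 mm across, 81 mm tall, standing; origin at the centre of its foot.
There are look-alikes about, which are no part of the job. Leave any blue or green look-alike of the sleeve alone.

How it is judged:
By the outcome, as a careful person would: the job done as asked, in the order asked, and still so for the second after the job is handed in, while the arm keeps its last pose, push and grip.
It also fails if it takes over 54 s, if anything falls off the work surface, if the arm or the gripper's body presses on something with over 40 N, if the wrist force passes 120 N, or if a joint passes its speed limit or range.

## Working session

There is one attempt and no reset: what is moved stays moved. The work goes in short steps, each a Python script; the robot and the scene stay as the last script left them, time stands still between calls to the robot, and variables do not carry over. Pictures are saved under pics/ and viewed, at most 10 in all, crops included, and the job is handed in when it is done.

```bash
ls; mkdir -p pics
cat > h.py <<'E'
import numpy as np, cv2
from station import bot
def cam(n):
    m=bot.camera_model(n); R=cv2.Rodrigues(np.array(m["rvec"],float))[0]; return m,R,np.array(m["tvec"],float).ravel()
def cloud(n,depth):
    m,R,t=cam(n); v,u=np.mgrid[:depth.shape[0],:depth.shape[1]]
    P=np.stack([(u-m["cx"])/m["fx"]*depth,(v-m["cy"])/m["fy"]*depth,depth],-1)
    return (P-t)@R
def ray(n,u,v,z):
    m,R,t=cam(n); d=R.T@np.array([(u-m["cx"])/m["fx"],(v-m["cy"])/m["fy"],1]); o=-R.T@t
    return o+d*(z-o[2])/d[2]
def proj(n,p):
    m,R,t=cam(n); c=R@np.array(p)+t; return m["fx"]*c[0]/c[2]+m["cx"],m["fy"]*c[1]/c[2]+m["cy"]
E
python3 - <<'E'
from h import *
for n in("top","side"):
    p,d=bot.read_camera(n); cv2.imwrite(f"pics/{n}0.png",p[:,:,::-1]); np.save(f"{n}_d.npy",d); np.save(f"{n}_p.npy",p)
    m,R,t=cam(n); print(n,-R.T@t,R[2],m["fx"])
print(bot.get_state())
E
```

```text
pics
top [0.54658877 0.04689029 0.94071162] [ 0.04150392 -0.00118735 -0.99913764] 418.09234373926296
side [ 0.37758281 -0.73209448  0.80629067] [ 0.18748087  0.70820775 -0.68065608] 506.46310732716535
{'t': 0.1, 'joint_pos': array([-1.44827493e+00,  2.91235152e-01, -1.54015286e-01,  1.12671791e+00,
        3.43108645e-06,  1.43152146e+00]), 'dq': array([-0.0005726 , -0.00059859,  0.00233002, -0.00061764, -0.0027523 ,
        0.00072693]), 'joint_torque': array([ 1.33799229e-03, -5.37977886e+01,  3.31919539e+01,  9.33121482e-03,
       -2.05142974e-04, -4.74547164e-06]), 'tcp_pos': array([ 0.13584871, -0.50672326,  0.23079719]), 'orientation': array([-3.14043246e+00, -1.66103423e-04,  2.61796161e-01]), 'contact_force': array([-0.98862867, -0.24189511,  0.42225629]), 'wrist_torque': array([ 0.0224123 , -0.01140183,  0.06409304]), 'finger_force': 0.0, 'grip_width': 0.08522795863248292}
```

View pics/top0.png

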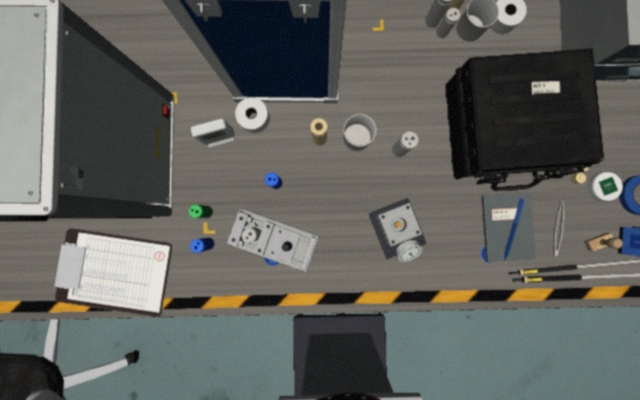

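View pics/side0.png

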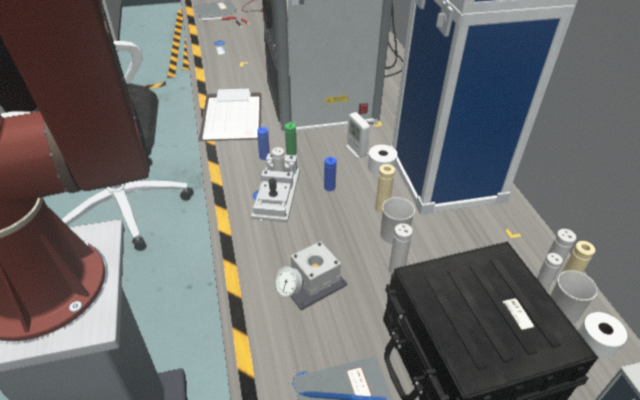

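Top view: clamp around (273,240) with the grey sleeve at about (250,232) and black knob at (287,246). The gauge bore is at about (398,225), with the dial at (408,252). The blue and green look-alikes stand nearby. Next I'll enlarge the clamp and gauge in both views.

Run:
```python
from h import *
p=np.load("top_p.npy")[:,:,::-1]; s=np.load("side_p.npy")[:,:,::-1]
a=cv2.resize(p[200:280,220:330],None,fx=4,fy=4,interpolation=cv2.INTER_CUBIC)[:300,:400]
b=cv2.resize(p[190:265,360:460],None,fx=4,fy=4,interpolation=cv2.INTER_CUBIC)
c=cv2.resize(s[143:218,230:330],None,fx=4,fy=4,interpolation=cv2.INTER_CUBIC)
e=cv2.resize(s[235:310,265:365],None,fx=4,fy=4,interpolation=cv2.INTER_CUBIC)
cv2.imwrite("pics/crop.png",np.vstack([np.hstack([a,b]),np.hstack([c,e])]))
C=cloud("top",np.load("top_d.npy"));
for u,v in[(250,232),(250,240),(287,246),(284,243),(300,250),(398,225),(385,215),(408,215),(410,235),(390,238),(408,252)]: print(u,v,C[v,u].round(4))
# planes
for nm,(u0,u1,v0,v1),(z0,z1) in [("sleeve",(225,275,205,260),(.088,.106)),("knob",(270,305,230,265),(.066,.08)),("jaws",(225,320,200,275),(.04,.056)),("base",(225,320,200,275),(.008,.016)),("block",(365,430,195,265),(.058,.066))]:
    q=C[v0:v1,u0:u1].reshape(-1,3); q=q[(q[:,2]>z0)&(q[:,2]<z1)]
    if len(q)<4: print(nm,len(q),q);continue
    r=cv2.minAreaRect((q[:,:2]*1000).astype(np.float32)); print(nm,len(q),q.mean(0).round(4),r)
```

```text
250 232 [0.5248 0.1958 0.0972]
250 240 [0.5088 0.1958 0.0982]
287 246 [0.4937 0.1238 0.075 ]
284 243 [0.4978 0.1338 0.034 ]
300 250 [0.4804 0.1008 0.0133]
398 225 [ 0.5311 -0.1117  0.0456]
385 215 [ 0.553  -0.0817  0.0646]
408 215 [ 0.5519 -0.1301  0.0634]
410 235 [ 0.51   -0.1328  0.0644]
390 238 [ 0.5047 -0.0909  0.0639]
408 252 [ 0.4735 -0.1303  0.0501]
sleeve 146 [0.5181 0.1985 0.0972] ((517.8907470703125, 198.8065185546875), (26.820945739746094, 26.3240966796875), 89.99629211425781)
knob 58 [0.491  0.1277 0.0727] ((490.9615478515625, 127.47611999511719), (16.43724822998047, 16.312843322753906), 66.2625961303711)
jaws 818 [0.5212 0.205  0.0499] ((511.18267822265625, 181.29287719726562), (130.5500946044922, 72.05809020996094), 69.13819885253906)
base 892 [0.4995 0.1371 0.0124] ((503.62274169921875, 161.48123168945312), (185.4285888671875, 84.04212951660156), 69.30012512207031)
block 1012 [ 0.5285 -0.1132  0.0625] ((521.4470825195312, -115.8287353515625), (93.2997817993164, 70.36743927001953), 20.413026809692383)
```

View pics/crop.png

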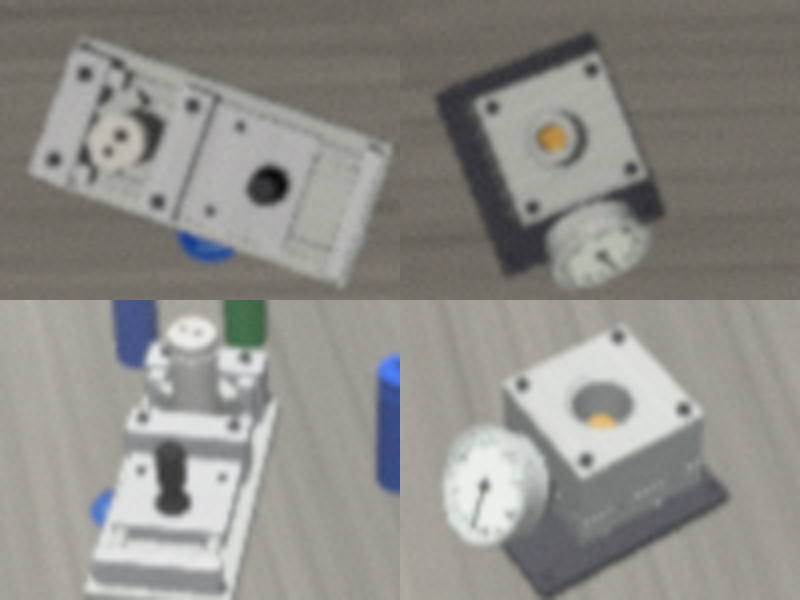

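The crop shows the clamp closed and the gauge block with four screws round the bore. In the full pictures the screw centroid is about (400,224) in the top view and (315,259) in the side view. The knob pose already agrees with the given 76 mm. I'll cross-check the gauge in both views, then pull the jaw.

Run:
```python
from h import *
print("bore top",ray("top",400.0,224.0,.062),"side",ray("side",315.2,259.0,.062))
print("sleeve top side",ray("side",277.1,150.9,.097))
C=cloud("top",np.load("top_d.npy"))[195:265,365:430].reshape(-1,3); q=C[(C[:,2]>.058)&(C[:,2]<.067)]
g=np.radians(20.4); X=np.array([np.cos(g),np.sin(g)]);Y=np.array([-X[1],X[0]])
a,b=q[:,:2]@X,q[:,:2]@Y; k=a>np.percentile(a,99.5)-.06
ax=np.percentile(a,99.5)-.035; by=(np.percentile(b[k],.5)+np.percentile(b[k],99.5))/2
print("bore edges",ax*X+by*Y,"width",np.ptp(b[k]))
for yaw in(69.2,-110.8):
    o=[np.pi,0,np.radians(yaw)]
    for P in([.491,.1275,.13],[.491,.1275,.043],[.518,.1987,.061],[.532,-.112,.079]): print(yaw,bot.solve_ik(P,o))
```

```text
bore top [ 0.53337999 -0.1130333   0.062     ] side [ 0.53398794 -0.10967926  0.062     ]
sleeve top side [0.51843184 0.1996563  0.097     ]
bore edges [ 0.53204488 -0.11174405] width 0.07037382267492182
69.2 [ 0.10985709  0.34022178 -0.36725619  0.86331836  0.          2.0436819 ]
69.2 [ 0.10985709  0.44869656 -0.47258764  0.64951212  0.          2.0436819 ]
69.2 [ 0.23450171  0.49790323 -0.32324708  0.74964602  0.          2.16832652]
69.2 [-0.3419921   0.45834084 -0.33466684  0.77778865  0.          1.59183272]
-110.8 [ 0.10985709  0.34022178 -0.36725619  0.86331836  0.         -1.09791075]
-110.8 [ 0.10985709  0.44869656 -0.47258764  0.64951212  0.         -1.09791075]
-110.8 [ 0.23450171  0.49790323 -0.32324708  0.74964602  0.         -0.97326614]
-110.8 [-0.3419921   0.45834084 -0.33466684  0.77778865  0.         -1.54975994]
```

```bash
cat >> h.py <<'E'
O=[np.pi,0,np.radians(69.2)]; D=np.array([-.355,-.935,0]); K=np.array([.491,.1275,0]); S=np.array([.518,.199,0]); B=np.array([.533,-.1118,0])
def at(p,z): return [p[0],p[1],z]
def st(l=""):
    s=bot.get_state(); print(l,"t%.2f"%s["t"],s["tcp_pos"].round(4),"F",s["contact_force"].round(1),"M",s["wrist_torque"].round(2),"w%.4f"%s["grip_width"],"ff%.0f"%s["finger_force"]); return s
E
python3 - <<'E'
from h import *
bot.move_ptp(at(K,.13),O); st("above")
bot.line_to(at(K,.044)); st("down")
bot.close(60); st("grip")
for d in (.006,.012,.018,.0205):
    bot.line_to(at(K+D*d,.044),velocity=.06); s=st(d)
p,d=bot.read_camera("side"); cv2.imwrite("pics/jaw.png",cv2.resize(p[120:230,200:340,::-1],None,fx=4,fy=4))
E
```

```text
above t2.70 [0.4913 0.1269 0.1301] F [ 0.7  0.5 -0.5] M [-0.06  0.    0.04] w0.0851 ff0
down t3.42 [0.4915 0.1273 0.0446] F [-0.4 -0.3 -0.2] M [-0.04  0.02 -0.01] w0.0854 ff0
grip t4.08 [0.4908 0.1277 0.0444] F [-2.7  0.9  5.9] M [0.11 0.61 0.02] w0.0157 ff58
0.006 t4.33 [0.4892 0.1233 0.0444] F [-0.8  7.4  2.4] M [ 1.45  0.21 -0.04] w0.0158 ff60
0.012 t4.58 [0.4871 0.1179 0.0444] F [-0.6  7.8  4.1] M [ 1.62  0.12 -0.02] w0.0159 ff60
0.018 t4.83 [0.485  0.1123 0.0444] F [-0.8  8.2  3.6] M [ 1.64  0.1  -0.05] w0.0158 ff60
0.0205 t5.08 [0.4844 0.1106 0.0444] F [ 0.5 11.6  1.6] M [ 2.31 -0.1  -0.02] w0.0160 ff60
```

View pics/jaw.png

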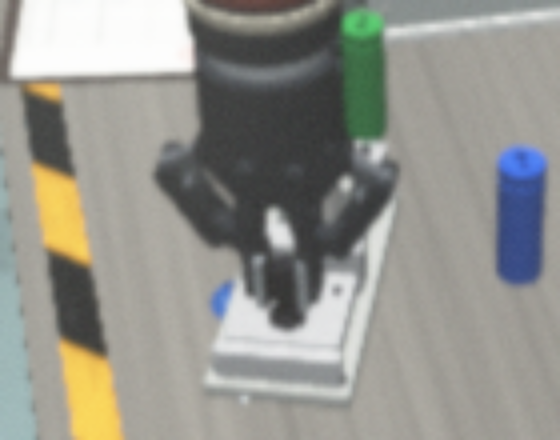

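The picture shows the knob pinched, with the jaw slid to the near end of the clamp plate. I'll pull a little further to feel for the end stop.

Run:
```python
from h import *
for d in (.0225,.0245,.0265):
    bot.line_to(at(K+D*d,.044),velocity=.04); s=st(d)
    if np.linalg.norm(s["contact_force"][:2])>22: break
s=st(); bot.open_gripper(); q=s["tcp_pos"]
bot.line_to(at(q,.15),velocity=.2); st("up")
bot.line_to([.40,0.0,.2],velocity=.3)
p,d=bot.read_camera("top"); cv2.imwrite("pics/open.png",cv2.resize(p[190:290,210:340,::-1],None,fx=4,fy=4))
C=cloud("top",d)
for nm,(u0,u1,v0,v1),(z0,z1) in [("sleeve",(225,275,205,260),(.088,.106)),("knob",(270,320,230,275),(.066,.08))]:
    x=C[v0:v1,u0:u1].reshape(-1,3); x=x[(x[:,2]>z0)&(x[:,2]<z1)]; print(nm,len(x),x.mean(0).round(4))
```

```text
0.0225 t5.38 [0.4837 0.1089 0.0444] F [ 0.8 13.6  1.6] M [ 2.52 -0.16 -0.02] w0.0162 ff60
0.0245 t5.62 [0.4837 0.1088 0.0445] F [ 3.1 22.6 -2.6] M [ 4.46 -0.67 -0.01] w0.0160 ff60
 t5.62 [0.4837 0.1088 0.0445] F [ 3.1 22.6 -2.6] M [ 4.46 -0.67 -0.01] w0.0160 ff60
up t6.98 [0.4832 0.1088 0.1492] F [ 0.3 -0.1  0.7] M [ 0.    0.06 -0.04] w0.0856 ff0
sleeve 150 [0.518  0.1987 0.0969]
knob 55 [0.484 0.109 0.073]
```

View pics/open.png

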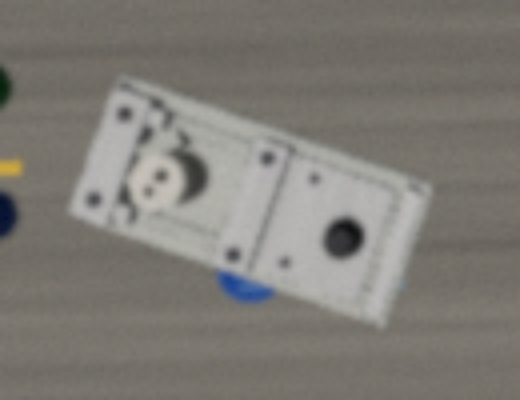

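The jaw is at its end stop: the knob has moved 20 mm to crop (343,237), and the sleeve still stands at crop (157,180). I'll grip and lift the sleeve next.

Run:
```python
from h import *
bot.move_ptp(at(S,.15),O)
bot.line_to(at(S,.061)); st("down")
bot.close(90); st("grip")
bot.line_to(at(S,.075),velocity=.05); st("lift14")
bot.line_to(at(S,.155)); st("lift")
bot.line_to(at(B,.155),velocity=.25); bot.pause(.2); s=st("over bore")
p,d=bot.read_camera("side"); cv2.imwrite("pics/over.png",cv2.resize(p[140:320,230:400,::-1],None,fx=3,fy=3))
p,d=bot.read_camera("top"); C=cloud("side",bot.read_camera("side")[1])
```

```text
down t9.35 [0.5187 0.1986 0.062 ] F [ 0.3 -0.3  0.2] M [-0.06 -0.02  0.04] w0.0856 ff0
grip t9.93 [0.5182 0.1991 0.0616] F [-1.4 -0.1  5.6] M [-0.04  0.36 -0.03] w0.0264 ff88
lift14 t10.36 [0.5181 0.1991 0.0753] F [ 0.4 -0.4 -2.4] M [0.01 0.02 0.01] w0.0264 ff89
lift t11.04 [0.5175 0.1989 0.1542] F [-0.3 -0.1 -2.8] M [-0.05  0.05  0.  ] w0.0261 ff89
over bore t12.63 [ 0.533  -0.1109  0.155 ] F [ 0.5  0.  -1.2] M [0.01 0.03 0.05] w0.0260 ff89
```

View pics/over.png

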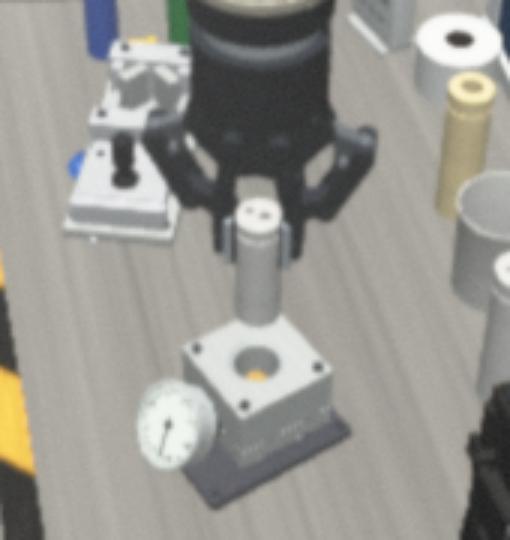

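The sleeve hangs upright over the bore: its foot is at crop (258,320) and the mouth at (258,362), aligned in the side view. I'll lower it under force watch.

Run:
```python
from h import *
bot.line_to(at(B,.115)); s=st(); f0=s["contact_force"]
for z in (.111,.108,.105,.102,.099,.096):
    bot.line_to(at(B,z),velocity=.04); s=st(z); f=s["contact_force"]-f0
    if f[2]>10 or np.linalg.norm(f[:2])>8: print("contact"); break
```

```text
t13.20 [ 0.5328 -0.1117  0.115 ] F [-1.  -0.1 -1.2] M [ 0.01 -0.04 -0.04] w0.0259 ff89
0.111 t13.45 [ 0.5335 -0.112   0.1116] F [-0.3  0.  -2.7] M [-0.01 -0.02 -0.03] w0.0264 ff89
0.108 t13.70 [ 0.5329 -0.1117  0.1079] F [ 0.1  0.4 -1.6] M [ 0.02 -0.01 -0.03] w0.0263 ff89
0.105 t13.95 [ 0.5328 -0.1118  0.1048] F [-0.2 -0.3 -1.3] M [-0.04 -0.03  0.06] w0.0262 ff89
0.102 t14.20 [ 0.5329 -0.1118  0.1018] F [ 0.1  1.2 -1.9] M [-0.04 -0.    0.07] w0.0263 ff89
0.099 t14.45 [ 0.5328 -0.1117  0.0988] F [ 0.1  0.4 -2.5] M [-0.   -0.    0.03] w0.0261 ff89
0.096 t14.70 [ 0.5328 -0.1118  0.0958] F [ 0.6 -0.  -2.5] M [ 0.03 -0.02 -0.01] w0.0261 ff89
```

Run:
```python
from h import *
z=.096
while z>.073:
    z-=.002 if z>.083 else .0005
    bot.line_to(at(B,z),velocity=.03); bot.pause(.1)
    F=np.mean([bot.get_state()["contact_force"]]+[(bot.pause(.02),bot.get_state()["contact_force"])[1] for _ in range(3)],0)
    q=bot.get_state()["tcp_pos"]; print("%.4f %.4f"%(z,q[2]),F.round(1))
    if F[2]>19 or np.linalg.norm(F[:2])>12: break
bot.pause(.3); st("hold")
p,d=bot.read_camera("side"); cv2.imwrite("pics/home.png",cv2.resize(p[200:310,260:370,::-1],None,fx=5,fy=5,interpolation=cv2.INTER_CUBIC))
```

```text
0.0940 0.0940 [ 0.2  0.4 -2.5]
0.0920 0.0922 [-0.2  0.2  2. ]
0.0900 0.0901 [ 0.3 -0.1  3. ]
0.0880 0.0881 [ 0.7 -0.2  4.3]
0.0860 0.0862 [0.3 0.1 4.8]
0.0840 0.0843 [0.4 0.1 5.9]
0.0820 0.0823 [0.2 0.1 7.4]
0.0815 0.0819 [-0.2  0.5  7.5]
0.0810 0.0814 [-0.1 -0.3  7.6]
0.0805 0.0809 [-0.   0.2  7.4]
0.0800 0.0804 [-0.9  0.2  7.6]
0.0795 0.0799 [-0.6  0.3  8. ]
0.0790 0.0796 [-0.9  0.5 10.5]
0.0785 0.0796 [-2.2  0.4 15.7]
0.0780 0.0795 [-4.1  1.6 21.7]
hold t21.00 [ 0.5333 -0.1119  0.0796] F [-3.4  1.  21. ] M [ 0.41  1.13 -0.01] w0.0262 ff92
```

View pics/home.png

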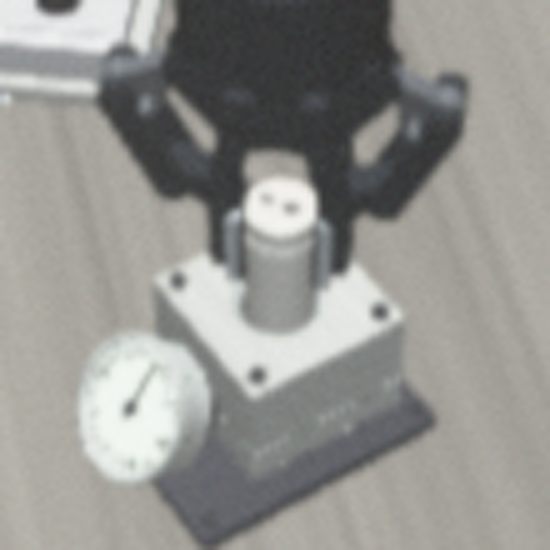

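The sleeve stands home in the bore. The needle has swung from pointing down to up the dial face, from crop (130,408) to (155,365). TCP height 0.0796 m is exactly the expected seat height, and the force rose sharply there, to a total push of about 23 N.

Run:
```python
from h import *
st(); print(bot.close_job())
```

```text
t21.05 [ 0.5333 -0.1119  0.0795] F [-4.3  1.4 21.6] M [ 0.31  1.06 -0.03] w0.0256 ff92
the job is handed in; nothing more can be done
None
```

The job is handed in at 21 s: the clamp jaw was pulled back to its end stop, and the short sleeve is held down on the gauge's hard seat with about 23 N, the needle pointing up the dial face.

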